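Open the vacuum and hold the de-airing pot's cap home

ROBOT

A 6-joint arm with a two-finger parallel gripper is mounted at the origin on the work surface. World frame = base frame: x ahead of the robot, y to its left, z up, the work surface at z = 0. Lengths are in m, angles in degrees, forces in N, time in s.
With the tool pointing down it reaches from about 0.3 to 0.75 m from the base axis. Payload 8.5 kg.
Tool frame: the origin (TCP) lies between the finger pads; the fingertips stand 19 mm ahead of it and the grasp point (between the pads) is the TCP; z points along the fingers, y is the direction in which the jaws open and shut (so a half turn about z gives the same grasp; the last joint's range is limited). The gripper opens to 85 mm and grips with 20 to 120 N. Pads are 22 mm wide; open, the fingers measure 114 mm over their backs; the gripper's body (76 mm by 85 mm) begins 54 mm behind the grasp point. The pads swing forward as they close: fully open they stand 13 mm farther back than shut.
Start: joints at [-79.83, 21.807, 74.336, -0, 83.858, -12.336], TCP at [0.211, -0.508, 0.25] pointing down, gripper open.
Joint ranges: [-178.18, 178.18], [-50.72, 133.34], [12.68, 142.11], [-81.47, 261.47], [9.98, 163.14], [-165.26, 165.26]. Speed limits (degrees/s): [136.94, 136.94, 180, 180, 180, 180].

INTERFACE

Orientations are given as a 3x3 rotation matrix whose columns are the frame's x, y, z axes.
In Python, from rig import env gives the robot as it stands.
- The arm moves only by the shell command python3 -m pendant 'ROWS' [OPENING] [FORCE]. ROWS is JSON, a list of rows, each a list of 2 entries, a list of its own where there are three numbers: the shift along the tool's x, y, z scaled (see below), then the turn, a rotation vector about the tool's x, y, z scaled (see below). A call has 1 to 20 rows; each row shifts and turns the commanded pose from where the row before left it, along the tool's axes as they then stand; what a row does not reach is not made up. The controller multiplies each number of a shift by 0.1 m and each number of a turn by pi/2 rad. A row lasts 1/8 s, in which the tool goes at most 62.5 mm and 10.7 degrees, less where a joint would pass 70% of its speed; a pose out of reach is approached as far as the arm can. A call with a number of a shift or a turn outside -1 to 1 is refused whole. A call with a gripper value outside its range is refused whole. OPENING is the gripper command: -1 is shut, 1 is fully open, values between are in proportion, set as the call begins (- or left out, the last holds). The fingers move at their own pace and stop on an object; FORCE is the grip in N (left out, the last holds). Time passes only in rows, so rows that do not move let the fingers close. It gives the time, the measured TCP pose, the force and the opening at its end, in the units of the state.
- env.observe(): the state, without advancing time (a new reading comes with each control period).
- env.get_image(name): name is "side" or "top"; returns a dict with "image" (480x640x3 uint8, red, green, blue), "K" (3x3 intrinsics, pixels), "R" (3x3) and "t" (3): a world point X has camera coordinates R X + t. Camera axes: x right, y down, z forward; pixel columns grow to the right and rows downward; lengths in m; the calibration is good to about 2 mm. A picture is of the moment at which its call begins. There is no depth.
- env.close_job(): hands the job in, once; it reports no verdict.
The state is a dict: "time_s": time; "q": joint angles; "qvel": joint speeds; "joint_efforts": joint torques, N m; "position": TCP position; "tool_rot": TCP orientation; "ft_force": force on the tool from outside, world axes, zero at the start; "wrist_torque": the same for the moment, N m; "grip_width": finger opening in m.
Only numpy, scipy, OpenCV 4.12 (cv2) and the standard library are available. Lean on these libraries where they do the work, as an engineer would, in place of code of your own. Each camera call takes 0.05 s, during which the arm holds its last target.

TASK

On the white vacuum unit, turn the T-handle of the suction cock a quarter turn from off (across the pipe) to on (in line with the pipe). Then put the large knurled cap on the unit's steel pot, turn it until the keyways hidden in its bore drop over the two pins on the neck, and push it fully home against the sprung seal. Finish while still holding the cap pushed home, so that the vacuum can take it; leave the other things on the bench where they are.

Things in the scene. Friction and masses are not known exactly. Their poses are not given: they have to be found in the camera images.
- cock (a joint): suction cock, rad: 0 off (bar across the suction pipe), 1.57 on (bar in line with it). Turns about the vertical, counter-clockwise seen from above to open, between stops at off and on. A spring ball resists over a lobe about 13 degrees from each end (about 0.1 N m); past it the cock snaps to that end and stays.
- cock_grip (a point): centre of the cock's black T-handle bar, on the turning axis (sizes in mm). Bar 66 long (along this point's x, which turns with it), 12 thick (y), 22 high (z, 11 above and below this point), on a stem 18 across. This point is 42 above the unit's top, which is 90 above the bench. Free all round for 60, but for the suction pipe, 10 thick, lying on the unit's top.
- cap_center (a point): large cap (sizes in mm): knurled aluminium collar, closed top with round sight glass, 56 in diameter, 34 high, 0.13 to 0.2 kg, mouth down on the bench; this point is on its axis half-way up, z up. Bore 43.5 across, 24 deep, with four keyways 9 wide, 90 degrees apart, over its full depth. They do not show from outside and have no mark: their angle to this point's axes is not told.
- pot_mouth (a point): centre of the rim of the steel pot's neck (41 mm across), on the pot's vertical axis; pot fixed firmly on the unit. Two opposite level pins, 5 mm thick, stick out 4 mm, upper sides 9.5 mm below this point. The pot stands in its seat at any angle: the pins' direction is not given by this point's axes. A sprung seal, 37 mm across, stands 7 mm above the rim.
- pot_shoulder (a point): centre of the pot's flat shoulder (54 mm across), 23 mm below pot_mouth, on which the cap's lower edge lands. Height of cap_center above this point, mm: 30.5 resting on the pins, not keyed; 23 dropped over the pins, lying on the seal; 17 fully home. The keyways drop over the pins within about 5 degrees of true; the cap fits at any of four quarter turns.
- seal (a joint): how far the pot's seal is pressed down, m: 0 free, 0.006 with the cap fully home. Its spring needs about 5 N to start and 12 N at 0.006 and lifts the cap again when let go.
- small_cap: bystander: small knurled aluminium cap, 38 mm in diameter, 20 high, with a steel centre; origin centre of underside. Does not fit. It and the large cap may change places.
- small_pot: bystander: small open steel pot, 40 mm in diameter, 58 high; origin centre of underside
- spatula: bystander: mixing spatula, 190 mm long, lying along x; origin at the middle, on the bench
- arch: bystander: plaster model of a dental arch, about 75 mm across, 30 high; origin on the underside
- bowl: bystander: dark rubber mixing bowl, 110 mm in diameter, 55 high; origin centre of underside
- spray: bystander: spray can, 60 mm in diameter, 170 high; origin centre of underside
- brush: bystander: brush, 160 mm long, lying along x; origin at the middle, on the bench
- wax_jar: bystander: small amber jar with white lid, 52 mm in diameter, 55 high; origin centre of underside
There are look-alikes about, which are no part of the job. What is shaped like the part that bears cap_center but purple is not meant.

How it is judged:
By the outcome, as a careful person would: the job done as asked, in the order asked, and still so for the second after the job is handed in, while the arm keeps its last pose, push and grip.
It also fails if it takes over 64 s, if anything falls off the work surface, if the arm or the gripper's body presses on something with over 40 N, if the wrist force passes 120 N, or if a joint passes its speed limit or range.

## Working session

There is one attempt and no reset: what is moved stays moved. The work goes in short steps, Python scripts to look and compute and a shell command to move; the robot and the scene stay as the last step left them, time stands still between calls to the robot, and variables do not carry over. Pictures are saved under pics/ and viewed, and the job is handed in when it is done.

```bash
ls; mkdir -p pics
python3 - <<'E'
from rig import env
import cv2,pickle
d={}
for n in("side","top"):
    r=env.get_image(n);d[n]=r
    cv2.imwrite(f"pics/{n}0.png",r["image"][:,:,::-1])
    print(n,r["K"].tolist(),r["R"].round(4).tolist(),r["t"].round(4).tolist())
pickle.dump(d,open("im0.pkl","wb"))
s=env.observe();print(s)
E
```

```text
pics
side [[440.54109767484084, 0.0, 321.6026220589448], [0.0, 440.54109767484084, 242.29040373132284], [0.0, 0.0, 1.0]] [[-0.7891, -0.6142, -0.0065], [-0.4241, 0.5525, -0.7176], [0.4443, -0.5635, -0.6965]] [0.4322, 0.3409, 1.0909]
top [[577.1049492414892, 0.0, 321.6734332210639], [0.0, 577.1049492414892, 244.06246575935774], [0.0, 0.0, 1.0]] [[0.025, -0.9997, -0.0043], [-0.9898, -0.0242, -0.1403], [0.1401, 0.0077, -0.9901]] [0.0045, 0.5838, 1.4533]
{'time_s': 0.1, 'q': array([-7.98306809e+01,  2.18382544e+01,  7.43765081e+01, -9.63288372e-04,
        8.38586911e+01, -1.23344664e+01]), 'qvel': array([ 0.06974455, -0.1230403 , -0.16224016,  0.0454554 ,  0.02915872,
        0.00443399]), 'joint_efforts': array([ 2.58225264e-03, -4.49221945e+01, -2.31657082e+01, -1.80774255e-04,
        3.66231281e-03, -2.55859095e-05]), 'position': array([ 0.21047524, -0.50789474,  0.24978594]), 'tool_rot': array([[ 9.23853585e-01,  3.82745992e-01, -2.42801829e-04],
       [ 3.82745982e-01, -9.23852763e-01,  1.25891661e-03],
       [ 2.57532146e-04, -1.25598605e-03, -9.99999178e-01]]), 'ft_force': array([-0.44151127,  0.0994948 ,  0.08954409]), 'wrist_torque': array([-0.02271348, -0.06755212,  0.05779746]), 'grip_width': 0.08531965560417999}
```

View pics/side0.png

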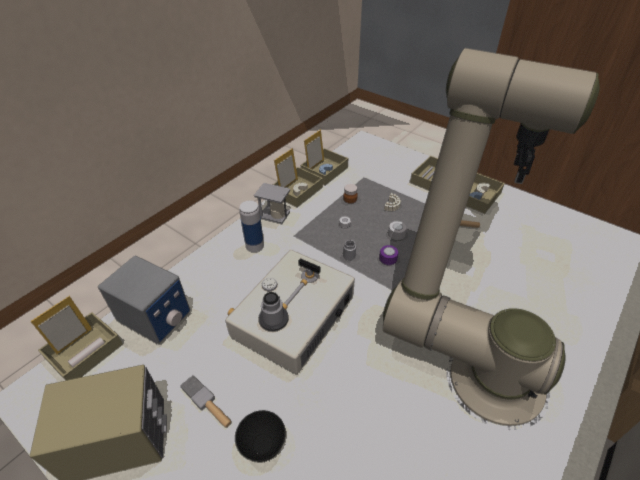

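View pics/top0.png

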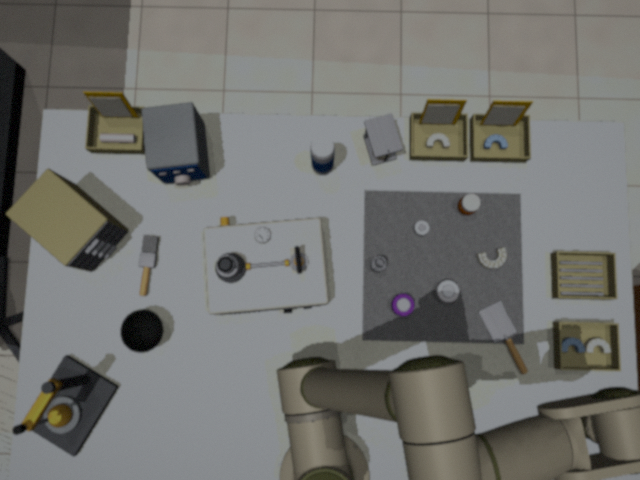

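The top view shows the unit at about (265,265), with the pot at (230,265) and the cock bar at (299,259). There are three cap-like things:
- (448,291): grey and larger.
- (422,228): grey and smaller, so the small cap.
- (403,304): purple, so the decoy.

I'll enlarge these to confirm.

Run:
```python
import cv2,pickle,numpy as np
d=pickle.load(open("im0.pkl","rb"))
t=d["top"]["image"][:,:,::-1];s=d["side"]["image"][:,:,::-1]
def c(im,x0,y0,w,h,f): return cv2.resize(im[y0:y0+h,x0:x0+w],None,fx=f,fy=f,interpolation=cv2.INTER_CUBIC)
cv2.imwrite("pics/c1.png",np.hstack([c(t,360,210,130,110,3),c(s,325,180,130,110,3)]))
cv2.imwrite("pics/c2.png",np.vstack([c(t,195,210,140,110,5)[:,:700]]))
cv2.imwrite("pics/c3.png",c(s,225,250,135,115,5))
```

```text
(no output)
```

View pics/c1.png

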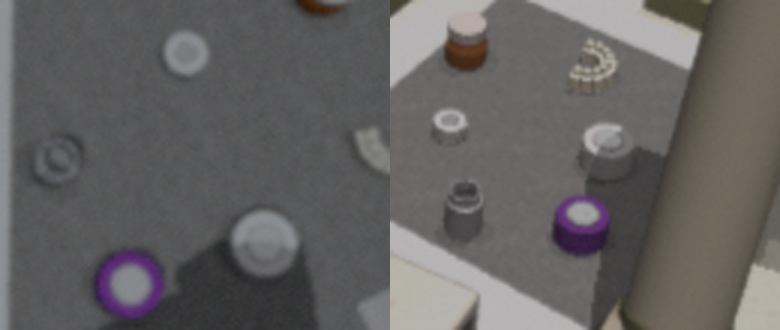

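View pics/c2.png

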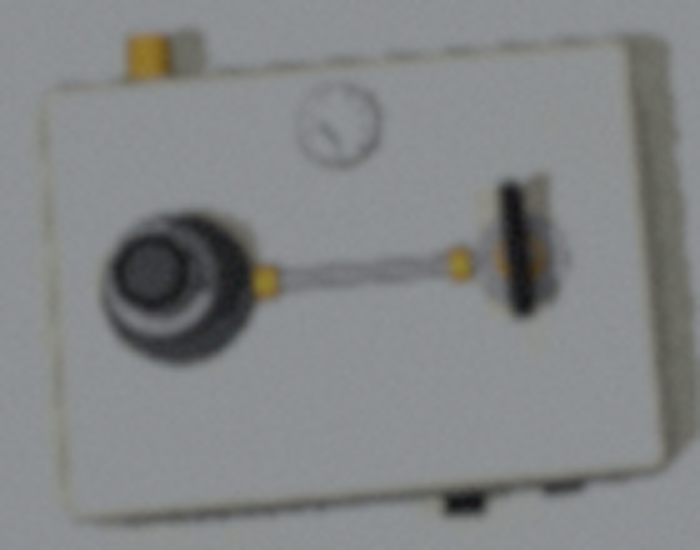

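View pics/c3.png

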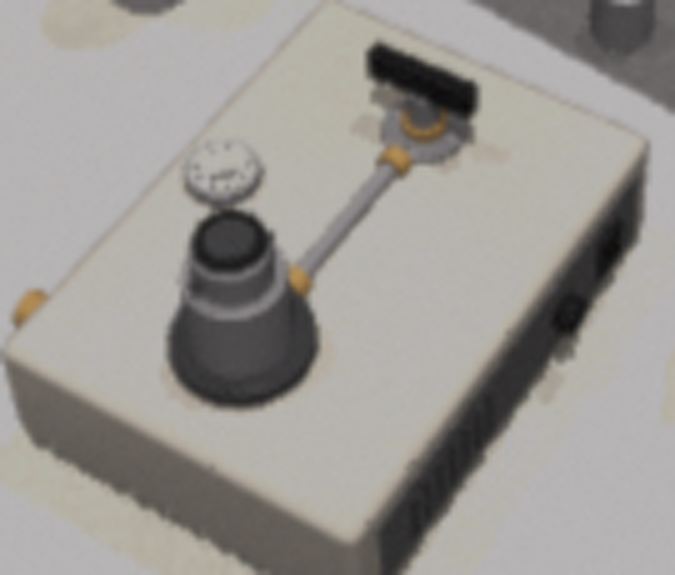

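The crop settles it. The cap at top (448,291) / side (398,231) is plain aluminium with a sight glass, and it's as large as the purple one, so it's the large cap. The bar is clear at top (299,259). The neck and black seal are at top (225,263), side (271,298).

```bash
cat > h.py <<'E'
import numpy as np,cv2
def ray(c,p):
    d=c["R"].T@np.linalg.inv(c["K"])@np.array([p[0],p[1],1.]);return -c["R"].T@c["t"],d/np.linalg.norm(d)
def plane(c,p,z):
    o,d=ray(c,p);return o+d*(z-o[2])/d[2]
def tri(c1,p1,c2,p2):
    o1,d1=ray(c1,p1);o2,d2=ray(c2,p2)
    A=np.array([d1,-d2]).T;s=np.linalg.lstsq(A,o2-o1,rcond=None)[0]
    a=o1+d1*s[0];b=o2+d2*s[1];return (a+b)/2,np.linalg.norm(a-b)*1000
def proj(c,X):
    v=c["K"]@(c["R"]@np.asarray(X)+c["t"]);return v[:2]/v[2]
def blobs(im,box,f,minA=15):
    x,y,w,h=box;m=f(im[y:y+h,x:x+w].astype(int)).astype(np.uint8)
    n,l,st,ce=cv2.connectedComponentsWithStats(m)
    return [(st[i,4],ce[i]+[x,y],st[i,:4]+[x,y,0,0],(l==i)) for i in range(1,n) if st[i,4]>=minA]
E
python3 - <<'E'
import pickle
from h import *
d=pickle.load(open("im0.pkl","rb"));T,S=d["top"],d["side"]
dark=lambda t:(lambda a:a.max(2)<t)
for nm,c,box in(("barT",T,(285,235,30,45)),("barS",S,(293,255,35,25)),):
    for b in blobs(c["image"],box,dark(60)):
        print(nm,b[0],b[1],b[2])
for nm,c,box in(("sealT",T,(213,248,24,24)),("sealS",S,(260,288,24,20))):
  for t in(60,70,80,90):
    for b in blobs(c["image"],box,dark(t)): print(nm,t,b[0],b[1],b[2])
for nm,c,box in(("T",T,(425,270,45,45)),("S",S,(383,215,35,35))):
  g=cv2.cvtColor(c["image"],cv2.COLOR_RGB2GRAY); x,y,w,h=box
  print(nm);print(g[y:y+h:2,x:x+w:2])
E
```

```text
barT 112 [298.375 259.875] [296 247   6  26]
barS 145 [309.22068966 265.93793103] [299 259  21  15]
sealT 60 18 [234.38888889 255.44444444] [231 254   6   6]
sealT 60 151 [225.8807947 264.1192053] [218 257  18  15]
sealT 70 29 [233.75862069 255.44827586] [230 253   7   8]
sealT 70 222 [226.25675676 264.03603604] [217 257  20  15]
sealT 80 291 [227.50515464 262.71821306] [217 253  20  19]
sealT 90 305 [227.42622951 262.57704918] [217 253  20  19]
sealS 60 88 [270.68181818 298.39772727] [264 292  15  12]
sealS 70 140 [270.63571429 297.82857143] [264 292  15  12]
sealS 80 152 [270.64473684 298.15131579] [264 292  15  13]
sealS 80 37 [272.37837838 305.7027027 ] [263 301  17   7]
sealS 90 215 [270.88372093 299.73023256] [263 290  17  18]
T
[[ 89  88  91  87  89  87  87  89  87  87  90  89  88  86  88  85  84  86
   90  87  85  87  90]
 [ 89  90  92  91  89  87  89  90  87  88  88  85  83  88  87  86  86  87
   89  89  90  92  90]
 [ 89  88  92  91  89  87  89  86  84  86  88  83  87  89  92  87  88  89
   90  90  89  90  91]
 [ 89  89  89  87  88  85  91  88  88  89  86  87  88  89  90  8
[... 2529 characters left out ...]
 67  65  65  70  92  71]
 [103 104  89  76  83  75  77  78  79  76  73  68  60  65  65  65  65  60]
 [104 101  91  74  84  73  74  77  76  74  73  61  58  63  66  64  62  64]
 [102 103  95  90  75  73  75  77  74  73  67  57  60  65  67  64  61  68]
 [106 105 105  96  60  58  70  71  68  59  59  61  65  66  65  64  58  71]
 [109 106 106 102  65  59  56  65  65  66  63  66  65  65  65  63  62  75]
 [104 103 104 102  67  68  69  68  67  66  69  67  67  64  66  65  65  75]
 [ 99  90  85  85  67  67  66  65  65  63  66  67  65  68  66  58  68  78]
 [ 77  85 118 123 103  77  68  63  65  65  65  68  65  63  66  60  70  81]
 [ 83 148 161 161 160 120  76  69  66  65  65  67  67  65  65  64  73  84]]
```

Run:
```python
import pickle
from h import *
np.set_printoptions(precision=4,suppress=True)
d=pickle.load(open("im0.pkl","rb"));T,S=d["top"],d["side"]
print("bar",tri(T,(298.4,259.9),S,(309.2,265.9)),"onplane.137 T",plane(T,(298.4,259.9),.137),"S",plane(S,(309.2,265.9),.134))
b=blobs(T["image"],(285,235,30,45),lambda a:a.max(2)<60)[0]
ys,xs=np.nonzero(b[3]);v=cv2.fitLine(np.float32(np.c_[xs,ys]),cv2.DIST_L2,0,.01,.01).ravel();print(v)
c=np.array([298.4,259.9]);p=plane(T,c+v[:2]*13,.143);q=plane(T,c-v[:2]*13,.143);print("bar dir",(p-q),np.degrees(np.arctan2(*(p-q)[[1,0]])),np.linalg.norm(p-q))
print("seal",tri(T,(225.4,264.4),S,(271.2,298.2)))
p=plane(T,(249,266),.098);q=plane(T,(287,262.3),.098);print("pipe",p,q,np.degrees(np.arctan2(*(q-p)[[1,0]])))
print("cap T",plane(T,(448,290.8),.034), tri(T,(448,290.8),S,(398,226.5)))
X=plane(T,(448,290.8),.034)
a=np.linspace(0,2*np.pi,200)
print("S proj",proj(S,X)); 
for c,n in((T,"T"),(S,"S")):
  e=np.array([proj(c,X+[.028*np.cos(t),.028*np.sin(t),0]) for t in a]);print(n,e.min(0),e.max(0))
```

```text
bar (array([0.5313, 0.0739, 0.1287]), np.float64(0.7319021498536088)) onplane.137 T [0.53   0.0734 0.137 ] S [0.5284 0.0779 0.134 ]
[ 0.1055  0.9944 13.375  24.875 ]
bar dir [-0.0623 -0.0085  0.    ] -172.22608446254992 0.06288270988155198
seal (array([0.5112, 0.2429, 0.1723]), np.float64(0.0896210832530662))
pipe [0.5162 0.1972 0.098 ] [0.5277 0.1033 0.098 ] -82.9967898325261
cap T [ 0.4712 -0.3087  0.034 ] (array([ 0.4705, -0.3097,  0.0313]), np.float64(1.9781146694756415))
S proj [397.445  225.9336]
T [437.0936 279.9193] [458.9106 301.7383]
S [388.8855 220.3151] [406.0359 231.7093]
```

```bash
python3 -m pendant '[[[0.432,-0.347,0],[0,0,0]],[[0.432,-0.347,0],[0,0,0]],[[0.432,-0.347,0],[0,0,0]],[[0.432,-0.347,0],[0,0,0]],[[0.432,-0.347,0],[0,0,0]],[[0.432,-0.347,0],[0,0,0]],[[0.432,-0.347,0],[0,0,0]],[[0.432,-0.347,0],[0,0,0]],[[0.432,-0.347,0],[0,0,0]],[[0.432,-0.347,0],[0,0,0]],[[0.432,-0.347,0],[0,0,0]],[[0.432,-0.347,0],[0,0,0]],[[0,0,0],[0,0,0.085]],[[0,0,0],[0,0,0.085]],[[0,0,0],[0,0,0]]]' 0.2 40
```

```text
time_s: 1.98
position: [0.5299, 0.0752, 0.25]
tool_rot: [[0.992, 0.127, -0.001], [0.127, -0.992, 0.0], [-0.001, -0.0, -1.0]]
ft_force: [0.3, -0.5, -0.3]
grip_width: 0.0513
```

```bash
python3 -m pendant '[[[0,0,0.4],[0,0,0]],[[0,0,0.4],[0,0,0]],[[0,0,0.25],[0,0,0]],[[0,0,0.08],[0,0,0]],[[0,0,0],[0,0,0]]]'
python3 - <<'E'
from rig import env
import cv2
for n in("side","top"):
    im=env.get_image(n)["image"]
    c=im[230:350,220:380] if n=="side" else im[200:320,220:380]
    cv2.imwrite(f"pics/{n}1.png",cv2.resize(c[:,:,::-1],None,fx=4.5,fy=4.5,interpolation=cv2.INTER_CUBIC))
E
```

```text
time_s: 2.6
position: [0.5302, 0.0749, 0.1376]
tool_rot: [[0.992, 0.126, 0.0], [0.126, -0.992, 0.0], [0.0, 0.0, -1.0]]
ft_force: [0.7, 0.7, -0.9]
grip_width: 0.0512
```

View pics/side1.png

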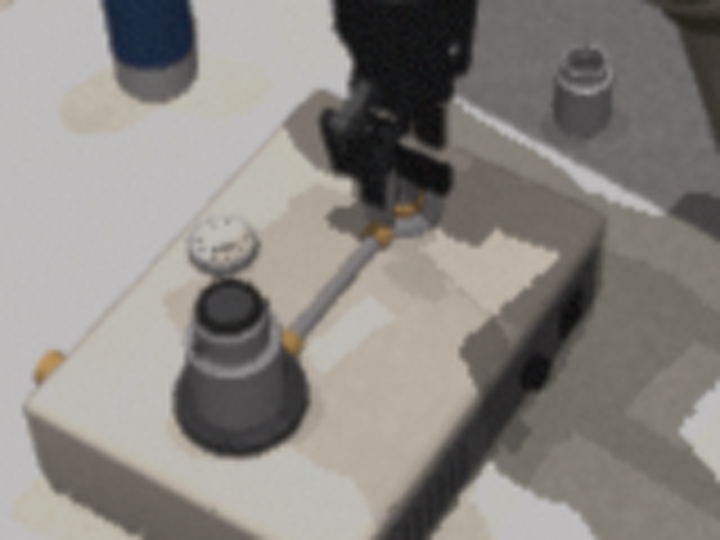

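The side crop shows the bar between the fingers, with a clear view of the pipe below. Next I close on it.

```bash
python3 -m pendant '[[[0,0,0],[0,0,0]],[[0,0,0],[0,0,0]],[[0,0,0],[0,0,0]],[[0,0,0],[0,0,0]],[[0,0,0],[0,0,0]],[[0,0,0],[0,0,0]]]' -1 40
```

```text
time_s: 3.45
position: [0.5302, 0.0757, 0.1381]
tool_rot: [[0.992, 0.126, 0.001], [0.126, -0.992, 0.001], [0.001, -0.001, -1.0]]
ft_force: [-1.2, 5.0, 5.8]
grip_width: 0.0152
```

```bash
python3 -m pendant '[[[0,0,0],[0,0,0]],[[0,0,0],[0,0,0]],[[0,0,0],[0,0,-0.1]],[[0,0,0],[0,0,-0.1]]]'
```

```text
time_s: 3.95
position: [0.5303, 0.0754, 0.1381]
tool_rot: [[0.903, 0.431, 0.002], [0.431, -0.903, 0.0], [0.002, 0.0, -1.0]]
ft_force: [-1.6, 3.8, 5.4]
grip_width: 0.015
```

```bash
python3 -m pendant '[[[0,0,0],[0,0,-0.1]],[[0,0,0],[0,0,-0.1]],[[0,0,0],[0,0,-0.1]],[[0,0,0],[0,0,-0.1]],[[0,0,0],[0,0,-0.1]],[[0,0,0],[0,0,-0.1]],[[0,0,0],[0,0,-0.1]],[[0,0,0],[0,0,-0.1]],[[0,0,0],[0,0,-0.03]],[[0,0,0],[0,0,0]],[[0,0,0],[0,0,0]]]'
python3 - <<'E'
from rig import env
s=env.observe();print(s["wrist_torque"],s["q"])
E
```

```text
time_s: 5.32
position: [0.5315, 0.0747, 0.1382]
tool_rot: [[-0.17, 0.985, 0.004], [0.985, 0.17, -0.001], [-0.001, 0.004, -1.0]]
ft_force: [4.9, -0.2, 2.4]
grip_width: 0.015
[-0.09831363 -0.89548506 -0.33662701] [-4.64189761e+00  2.66852963e+01  8.66092509e+01 -1.04307639e-02
  6.64592333e+01 -1.44417787e+01]
```

```bash
python3 -m pendant '[[[0,0,0],[0,0,0]],[[0,0,0],[0,0,0]],[[0,0,0],[0,0,0]],[[0,0,-0.5],[0,0,0]],[[0,0,-0.6],[0,0,0]]]' 0.2
python3 - <<'E'
from rig import env
import cv2
for n in("side",):
    im=env.get_image(n)["image"]
    c=im[230:350,220:380] if n=="side" else im[200:320,220:380]
    cv2.imwrite(f"pics/{n}2.png",cv2.resize(c[:,:,::-1],None,fx=4.5,fy=4.5,interpolation=cv2.INTER_CUBIC))
E
```

```text
time_s: 5.95
position: [0.5294, 0.0751, 0.2478]
tool_rot: [[-0.172, 0.985, -0.003], [0.985, 0.172, 0.0], [0.001, -0.003, -1.0]]
ft_force: [0.8, -0.1, -0.9]
grip_width: 0.0513
```

View pics/side2.png

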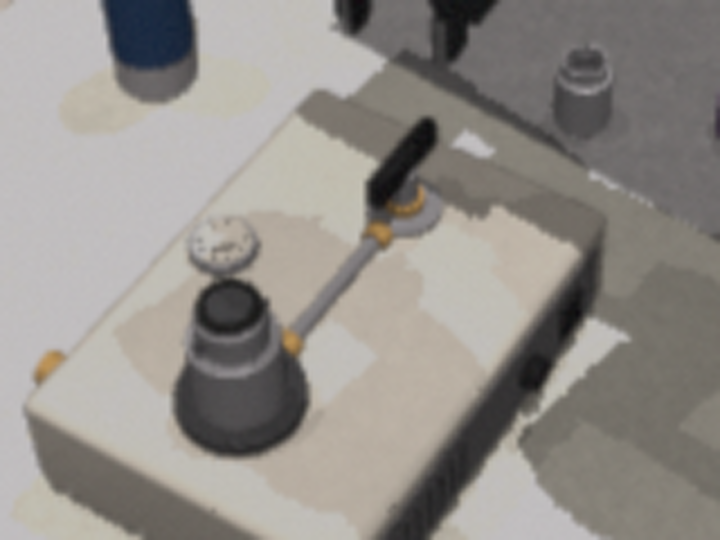

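The side crop shows the bar now in line with the pipe. On to the cap.

```bash
python3 -m pendant '[[[-0.46,-0.154,0],[0,0,0]],[[-0.46,-0.154,0],[0,0,0]],[[-0.46,-0.154,0],[0,0,0]],[[-0.46,-0.154,0],[0,0,0]],[[-0.46,-0.154,0],[0,0,0]],[[-0.46,-0.154,0],[0,0,0]],[[-0.46,-0.154,0],[0,0,0]],[[-0.46,-0.154,0],[0,0,0]],[[0,0,0.5],[0,0,0]],[[0,0,0.5],[0,0,0]],[[0,0,0],[0,0,0]]]' 1
python3 - <<'E'
from rig import env
import cv2,pickle
d={}
for n in("side","top"):
    d[n]=env.get_image(n);im=d[n]["image"]
    c=im[160:280,320:480] if n=="side" else im[220:340,370:530]
    cv2.imwrite(f"pics/{n}3.png",cv2.resize(c[:,:,::-1],None,fx=4.5,fy=4.5,interpolation=cv2.INTER_CUBIC))
pickle.dump(d,open("im3.pkl","wb"))
E
```

```text
time_s: 7.38
position: [0.4707, -0.3076, 0.1445]
tool_rot: [[-0.172, 0.985, -0.005], [0.985, 0.172, 0.005], [0.006, -0.004, -1.0]]
ft_force: [-0.1, -0.7, 0.9]
grip_width: 0.0853
```

View pics/side3.png

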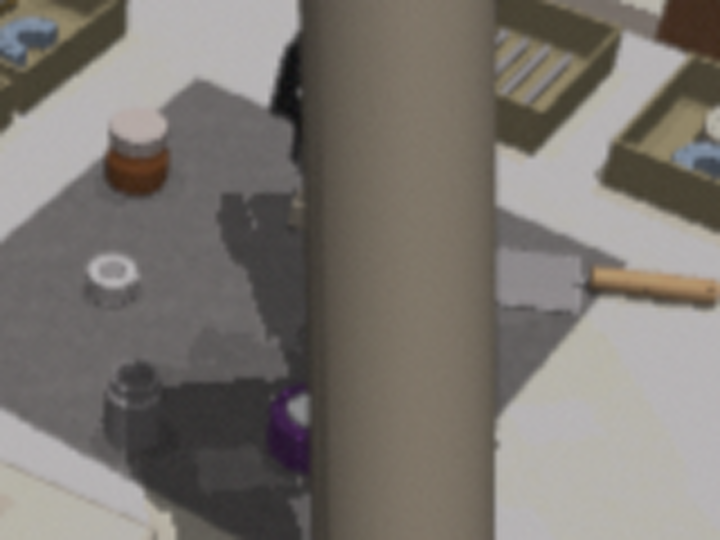

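The side view is blocked by the arm, so I'll go on the measured centre (two-view check within 2 mm).

```bash
python3 -m pendant '[[[-0.01,0,0.4],[0,0,0]],[[0,0,0.4],[0,0,0]],[[0,0,0.25],[0,0,0]],[[0,0,0.1],[0,0,0]],[[0,0,0],[0,0,0]],[[0,0,0],[0,0,0]]]'
```

```text
time_s: 8.22
position: [0.4728, -0.3102, 0.0339]
tool_rot: [[-0.172, 0.985, 0.002], [0.985, 0.172, -0.002], [-0.002, 0.002, -1.0]]
ft_force: [-0.3, 0.5, 0.6]
grip_width: 0.0852
```

```bash
python3 -m pendant '[[[0,0,0],[0,0,0]],[[0,0,0],[0,0,0]],[[0,0,0],[0,0,0]],[[0,0,0],[0,0,0]],[[0,0,0],[0,0,0]],[[0,0,0],[0,0,0]]]' -1 60
```

```text
time_s: 8.98
position: [0.4724, -0.3099, 0.0335]
tool_rot: [[-0.172, 0.985, 0.001], [0.985, 0.172, -0.001], [-0.001, 0.001, -1.0]]
ft_force: [-1.7, 1.8, 7.7]
grip_width: 0.0537
```

Height is 6 mm more than planned, so I'll regrip lower.

```bash
python3 -m pendant '[[[0,0,0],[0,0,0]],[[0,0,0],[0,0,0]],[[0,0,0.035],[0,0,0]],[[0,0,0.03],[0,0,0]],[[0,0,0],[0,0,0]],[[0,0,0],[0,0,0]]]' 0.8 80;python3 -m pendant '[[[0,0,0],[0,0,0]],[[0,0,0],[0,0,0]],[[0,0,0],[0,0,0]],[[0,0,0],[0,0,0]],[[0,0,0],[0,0,0]]]' -1 80
```

```text
time_s: 9.72
position: [0.4722, -0.3097, 0.0258]
tool_rot: [[-0.172, 0.985, 0.0], [0.985, 0.172, 0.0], [0.0, 0.0, -1.0]]
ft_force: [-0.4, 0.4, 0.0]
grip_width: 0.0766
time_s: 10.35
position: [0.4723, -0.3097, 0.0265]
tool_rot: [[-0.172, 0.985, 0.001], [0.985, 0.172, -0.001], [-0.001, 0.0, -1.0]]
ft_force: [-0.8, 1.1, 5.7]
grip_width: 0.0537
```

```bash
python3 -m pendant '[[[0,0,-0.2],[0,0,0]],[[0,0,-0.5],[0,0,0]],[[0,0,-0.6],[0,0,0]],[[0,0,-0.6],[0,0,0]],[[0,0,-0.35],[0,0,0]],[[0.489,0.121,0],[0,0,0]],[[0.489,0.121,0],[0,0,0]],[[0.489,0.121,0],[0,0,0]],[[0.489,0.121,0],[0,0,0]],[[0.489,0.121,0],[0,0,0]],[[0.489,0.121,0],[0,0,0]],[[0.489,0.121,0],[0,0,0]],[[0.489,0.121,0],[0,0,0]],[[0.489,0.121,0],[0,0,0]],[[0.489,0.121,0],[0,0,0]]]'
python3 - <<'E'
from rig import env
import cv2,pickle
d={}
for n in("side","top"):
    d[n]=env.get_image(n);im=d[n]["image"]
    c=im[210:360,200:360] if n=="side" else im[200:320,180:340]
    cv2.imwrite(f"pics/{n}4.png",cv2.resize(c[:,:,::-1],None,fx=4,fy=4,interpolation=cv2.INTER_CUBIC))
pickle.dump(d,open("im4.pkl","wb"))
s=env.observe();print(s["position"],s["q"],s["grip_width"])
E
```

```text
time_s: 12.22
position: [0.5069, 0.1945, 0.2507]
tool_rot: [[-0.172, 0.985, -0.0], [0.985, 0.172, -0.0], [-0.0, -0.0, -1.0]]
ft_force: [1.4, -0.9, -1.5]
grip_width: 0.0538
[0.506594   0.19670926 0.25040506] [ 8.70585697e+00  2.11497528e+01  7.53616047e+01  6.37929263e-02
  8.35162088e+01 -1.47915161e+00] 0.05354005230944588
```

View pics/side4.png

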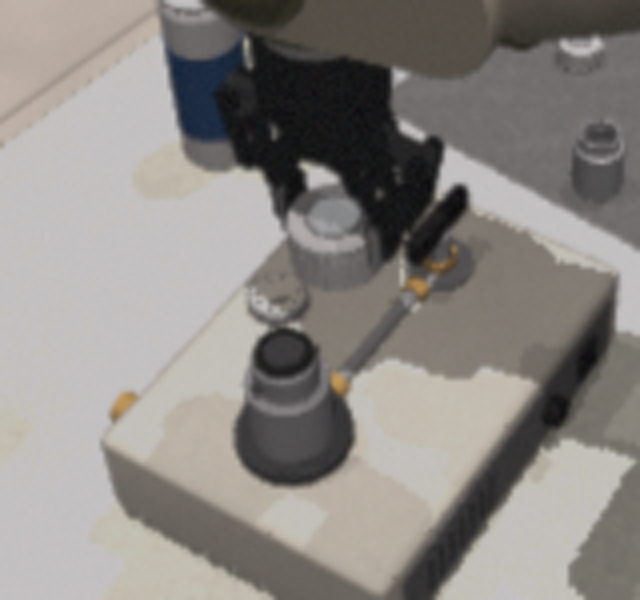

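View pics/top4.png

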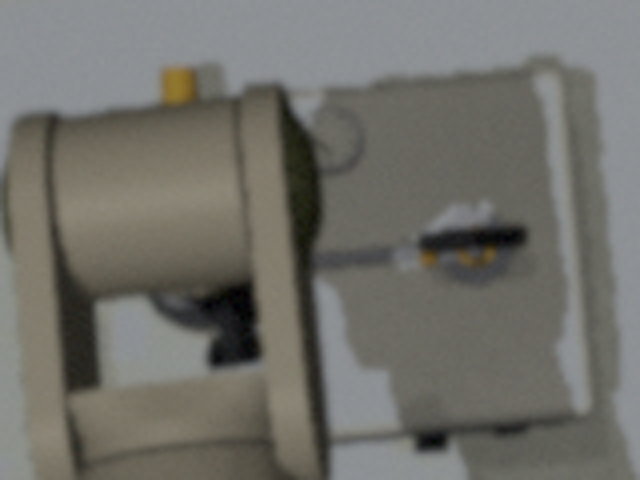

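The cap is held level, at side crop (332,240), and the pot's seal is at (284,352). I'll finish the transfer, settle, then measure.

```bash
python3 -m pendant '[[[0.22,0.06,0.1],[0,0,0]],[[0.22,0.06,0.1],[0,0,0]],[[0,0,0],[0,0,0]],[[0,0,0],[0,0,0]],[[0,0,0],[0,0,0]]]'
python3 - <<'E'
from rig import env
import cv2,pickle
from h import *
d={}
n="side";d[n]=env.get_image(n);im=d[n]["image"]
s=env.observe();d["p"]=s["position"];print(s["position"],s["ft_force"])
p=s["position"]
big=cv2.resize(im[250:340,220:320][:,:,::-1],None,fx=8,fy=8,interpolation=cv2.INTER_CUBIC)[:600]
big=cv2.resize(im[248:323,220:320][:,:,::-1],None,fx=8,fy=8,interpolation=cv2.INTER_CUBIC)
C=d[n]
a=np.linspace(0,2*np.pi,60)
for r,z,o,col in((.028,.0075,p,(0,255,0)),(.028,-.0265,p,(0,255,0)),(.0185,.1723,np.array([.511,.243,0]),(0,0,255)),(.0205,.1653,np.array([.511,.243,0]),(0,0,255)),(.027,.1423,np.array([.511,.243,0]),(0,0,255))):
    pts=np.array([proj(C,o+[r*np.cos(t),r*np.sin(t),z]) for t in a]);pts=(pts-[220,248]+.5)*8
    cv2.polylines(big,[pts.astype(np.int32)],True,col,1)
cv2.imwrite("pics/side5.png",big)
cv2.imwrite("pics/side5b.png",cv2.resize(im[248:323,220:320][:,:,::-1],None,fx=8,fy=8,interpolation=cv2.INTER_CUBIC))
pickle.dump(d,open("im5.pkl","wb"))
E
```

```text
time_s: 12.95
position: [0.5117, 0.2375, 0.2313]
tool_rot: [[-0.171, 0.985, 0.001], [0.985, 0.171, -0.0], [-0.0, 0.001, -1.0]]
ft_force: [0.2, -0.5, -1.4]
grip_width: 0.0536
[0.51164836 0.23754172 0.23125434] [ 0.70070852 -0.78699703 -1.62077223]
```

View pics/side5.png

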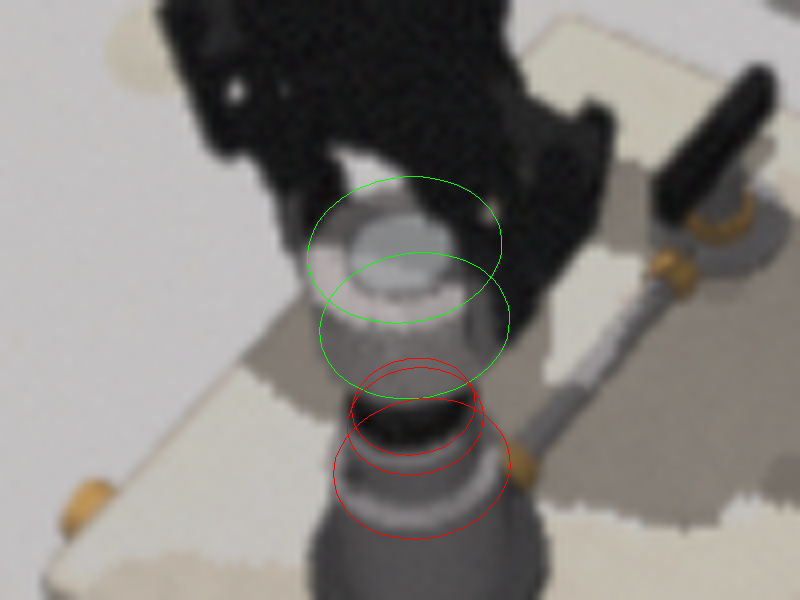

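View pics/side5b.png

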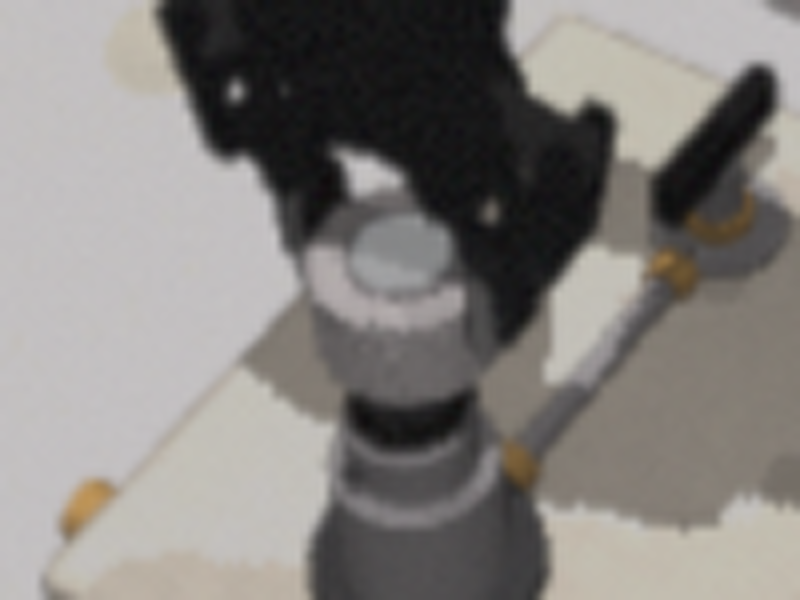

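```bash
python3 -m pendant '[[[0.05,0.01,0.1],[0,0,0]],[[0,0,0.1],[0,0,0]],[[0,0,0.08],[0,0,0]],[[0,0,0],[0,0,0]],[[0,0,0],[0,0,0]]]'
python3 - <<'E'
from rig import env
import cv2,pickle
from h import *
d={}
n="side";d[n]=env.get_image(n);im=d[n]["image"]
s=env.observe();print(s["position"],s["ft_force"],s["wrist_torque"])
cv2.imwrite("pics/side6.png",cv2.resize(im[258:333,220:320][:,:,::-1],None,fx=8,fy=8,interpolation=cv2.INTER_CUBIC))
E
```

```text
time_s: 13.62
position: [0.5118, 0.2434, 0.203]
tool_rot: [[-0.172, 0.985, 0.0], [0.985, 0.172, 0.0], [0.0, 0.0, -1.0]]
ft_force: [0.1, 0.3, -2.0]
grip_width: 0.0535
[0.51177681 0.24339215 0.20314849] [-0.00252707 -0.10587316 -1.41903232] [-0.05797538 -0.01445359  0.05507412]
```

View pics/side6.png

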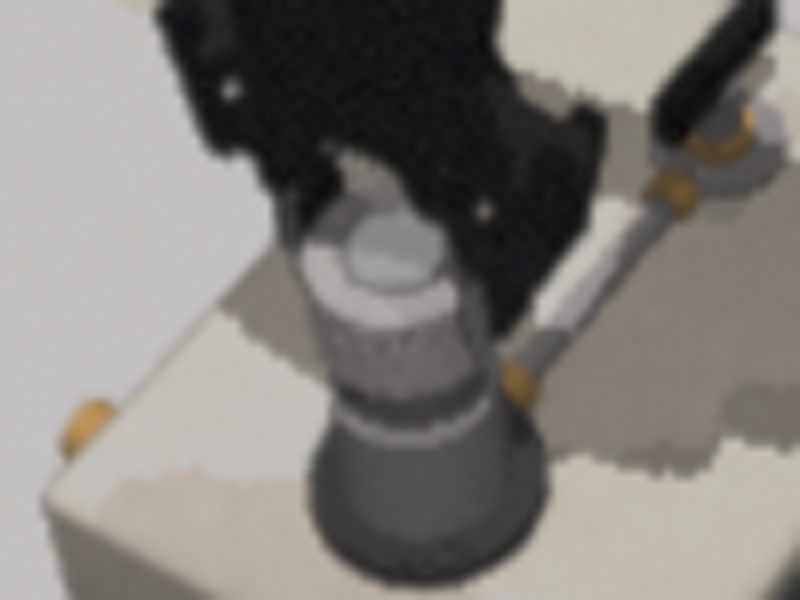

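The crop shows the cap directly over the neck, with its axis within about 1 mm of the pot's. Next I descend by feel.

```bash
python3 -m pendant '[[[0,0,0.03],[0,0,0]],[[0,0,0.03],[0,0,0]],[[0,0,0.02],[0,0,0]],[[0,0,0],[0,0,0]]]'; python3 -m pendant '[[[0,0,0.02],[0,0,0]],[[0,0,0],[0,0,0]]]'; python3 -m pendant '[[[0,0,0.02],[0,0,0]],[[0,0,0],[0,0,0]]]'
```

```text
time_s: 14.18
position: [0.5116, 0.2433, 0.1947]
tool_rot: [[-0.172, 0.985, -0.0], [0.985, 0.172, -0.0], [-0.0, -0.0, -1.0]]
ft_force: [0.1, -0.3, -1.3]
grip_width: 0.0539
time_s: 14.42
position: [0.5116, 0.2433, 0.1927]
tool_rot: [[-0.172, 0.985, -0.0], [0.985, 0.172, -0.0], [-0.0, -0.0, -1.0]]
ft_force: [0.9, 0.0, -1.6]
grip_width: 0.0538
time_s: 14.68
position: [0.5116, 0.2433, 0.1907]
tool_rot: [[-0.172, 0.985, -0.0], [0.985, 0.172, -0.0], [-0.0, -0.0, -1.0]]
ft_force: [-0.3, -0.5, -1.9]
grip_width: 0.054
```

```bash
python3 -m pendant '[[[0,0,0.02],[0,0,0]],[[0,0,0],[0,0,0]]]'; python3 -m pendant '[[[0,0,0.02],[0,0,0]],[[0,0,0],[0,0,0]]]';  python3 -m pendant '[[[0,0,0.02],[0,0,0]],[[0,0,0],[0,0,0]]]'
```

```text
time_s: 14.92
position: [0.5118, 0.2434, 0.1896]
tool_rot: [[-0.172, 0.985, 0.001], [0.985, 0.172, 0.0], [0.0, 0.001, -1.0]]
ft_force: [-0.7, -0.1, 4.5]
grip_width: 0.0535
time_s: 15.18
position: [0.5118, 0.2436, 0.1891]
tool_rot: [[-0.172, 0.985, 0.003], [0.985, 0.172, 0.001], [0.0, 0.003, -1.0]]
ft_force: [-5.2, -1.6, 15.6]
grip_width: 0.0538
time_s: 15.42
position: [0.5119, 0.2436, 0.1887]
tool_rot: [[-0.172, 0.985, 0.005], [0.985, 0.172, 0.001], [0.0, 0.005, -1.0]]
ft_force: [-9.0, -2.7, 27.2]
grip_width: 0.0536
```

Run:
```python
from rig import env
import cv2,pickle
from h import *
n="side";C=env.get_image(n);im=C["image"]
s=env.observe();p=s["position"];print(p,s["ft_force"],s["wrist_torque"])
pickle.dump((C,p),open("im7.pkl","wb"))
big=cv2.resize(im[258:333,220:320][:,:,::-1],None,fx=8,fy=8,interpolation=cv2.INTER_CUBIC)
b2=big.copy()
a=np.linspace(0,2*np.pi,60)
zr=p[2]-.0265
for r,z in((.028,zr),(.028,zr+.034),(.027,zr-.023),(.027,zr-.0135)):
    pts=np.array([proj(C,[p[0]+r*np.cos(t),p[1]+r*np.sin(t),z]) for t in a]);pts=(pts-[220,258]+.5)*8
    cv2.polylines(b2,[pts.astype(np.int32)],True,(0,255,0) if r==.028 else (0,0,255),1)
cv2.imwrite("pics/side7.png",np.hstack([big[150:600,200:600],b2[150:600,200:600]]))
```

```text
[0.51184356 0.24366262 0.18866813] [-8.3961403  -2.00752301 27.00868058] [-0.47870914  1.56384516  0.00354169]
```

View pics/side7.png

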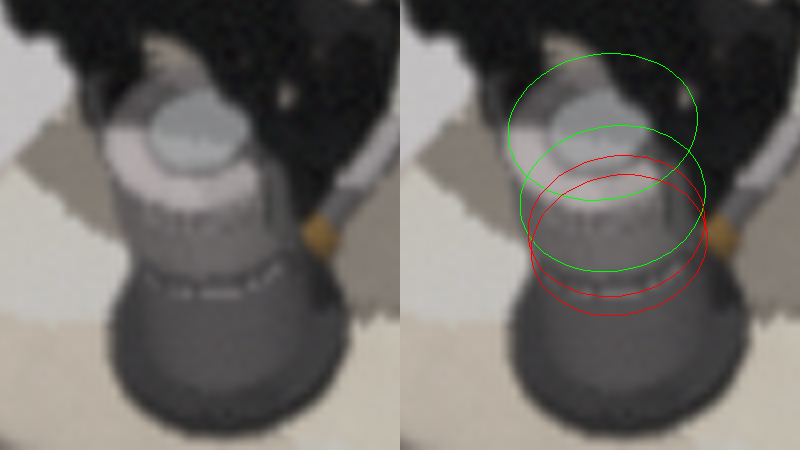

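The cap's lower edge (crop y≈278) stands about 10–13 mm above the shoulder lip (y≈297), and the force is vertical on the axis. So it rests on the pins, and the pot is about 5 mm taller than my first triangulation. I'll ease the push to about 10 N and turn to search.

```bash
python3 -m pendant '[[[0,-0.005,-0.025],[0,0,0]],[[0,0,0],[0,0,0]]]'; python3 -m pendant '[[[0,0,0],[0,0,-0.04]],[[0,0,0],[0,0,-0.04]],[[0,0,0],[0,0,-0.04]],[[0,0,0],[0,0,-0.04]]]';python3 -c "
from rig import env
s=env.observe();print(s['position'],s['ft_force'],s['wrist_torque'])"
```

```text
time_s: 15.72
position: [0.5117, 0.2435, 0.1893]
tool_rot: [[-0.172, 0.985, 0.004], [0.985, 0.172, 0.001], [0.0, 0.004, -1.0]]
ft_force: [-2.2, -1.3, 12.3]
grip_width: 0.0534
time_s: 16.23
position: [0.512, 0.2435, 0.1893]
tool_rot: [[-0.413, 0.911, 0.004], [0.911, 0.413, 0.001], [-0.001, 0.004, -1.0]]
ft_force: [-1.6, 0.2, 10.7]
grip_width: 0.0538
[0.51202255 0.24345288 0.18930037] [-1.61491405  0.20227629 10.6534899 ] [-0.09661516  0.26347053 -0.1408939 ]
```

```bash
for i in 1 2; do python3 -m pendant '[[[0,0,0],[0,0,-0.04]],[[0,0,0],[0,0,-0.04]],[[0,0,0],[0,0,-0.04]]]';python3 -c "
from rig import env
s=env.observe();print(s['position'],s['ft_force'],s['wrist_torque'])"; done
```

```text
time_s: 16.6
position: [0.5123, 0.2435, 0.1893]
tool_rot: [[-0.576, 0.817, 0.005], [0.817, 0.576, 0.001], [-0.002, 0.005, -1.0]]
ft_force: [-0.1, -1.1, 11.2]
grip_width: 0.0535
[0.51231026 0.24345171 0.18927957] [-0.14750391 -1.14851024 11.1713462 ] [-0.10904505 -0.09119332 -0.22986196]
time_s: 16.98
position: [0.5124, 0.2433, 0.1892]
tool_rot: [[-0.719, 0.695, 0.005], [0.695, 0.719, 0.001], [-0.003, 0.004, -1.0]]
ft_force: [1.1, -1.7, 9.4]
grip_width: 0.0532
[0.51239118 0.24326992 0.1891522 ] [ 1.05669132 -1.71234636  9.40252174] [-0.40061507 -0.25682131 -0.24931351]
```

```bash
for i in 1 2; do python3 -m pendant '[[[0,0,0],[0,0,-0.04]],[[0,0,0],[0,0,-0.04]],[[0,0,0],[0,0,-0.04]]]';python3 -c "
from rig import env
s=env.observe();print(s['position'],s['ft_force'],s['wrist_torque'])"; done
```

```text
time_s: 17.35
position: [0.5127, 0.2431, 0.188]
tool_rot: [[-0.837, 0.548, 0.005], [0.548, 0.837, 0.0], [-0.004, 0.003, -1.0]]
ft_force: [6.6, -0.7, -2.0]
grip_width: 0.0538
[0.51268171 0.24313455 0.18800841] [ 6.64421067 -0.69447803 -2.00517166] [-0.18266246 -1.12855344 -0.10300147]
time_s: 17.73
position: [0.5132, 0.2432, 0.1879]
tool_rot: [[-0.924, 0.381, 0.006], [0.381, 0.924, 0.0], [-0.005, 0.003, -1.0]]
ft_force: [9.6, -0.6, -1.3]
grip_width: 0.0537
[0.51321544 0.24315487 0.18788696] [ 9.59663423 -0.5949529  -1.28519562] [-0.11429733 -1.66254346 -0.21025728]
```

Between 136° and 147° of yaw the height fell and Fz vanished, which means the keyways have found the pins. I'll turn back a little, ease the sideways load and press.

```bash
python3 -m pendant '[[[0.01,-0.005,0],[0,0,0.05]],[[0,0,0.02],[0,0,0.03]],[[0,0,0],[0,0,0]]]';python3 -c "
from rig import env
s=env.observe();print(s['position'],s['ft_force'],s['wrist_torque'])"
```

```text
time_s: 18.1
position: [0.5126, 0.2437, 0.1865]
tool_rot: [[-0.868, 0.496, 0.008], [0.496, 0.868, 0.002], [-0.006, 0.005, -1.0]]
ft_force: [9.8, 1.3, 1.0]
grip_width: 0.0537
[0.51256856 0.24366768 0.18649645] [9.84874043 1.2902293  1.04142097] [ 0.40561958 -1.62743113 -0.04565291]
```

```bash
python3 -m pendant '[[[-0.014,0.007,0.02],[0,0,0]],[[0,0,0],[0,0,0]]]';python3 -m pendant '[[[0,0,0.02],[0,0,0]],[[0,0,0],[0,0,0]]]';python3 -m pendant '[[[0,0,0.02],[0,0,0]],[[0,0,0],[0,0,0]]]'
```

```text
time_s: 18.35
position: [0.5129, 0.2433, 0.1838]
tool_rot: [[-0.869, 0.496, 0.004], [0.496, 0.869, 0.001], [-0.003, 0.003, -1.0]]
ft_force: [6.2, 1.8, -0.6]
grip_width: 0.0538
time_s: 18.6
position: [0.5129, 0.2433, 0.1821]
tool_rot: [[-0.869, 0.496, 0.004], [0.496, 0.869, 0.001], [-0.003, 0.003, -1.0]]
ft_force: [6.0, 1.0, 2.9]
grip_width: 0.0536
time_s: 18.85
position: [0.5129, 0.2433, 0.1806]
tool_rot: [[-0.869, 0.495, 0.005], [0.495, 0.869, 0.001], [-0.004, 0.003, -1.0]]
ft_force: [4.8, 0.3, 6.8]
grip_width: 0.0537
```

It's through the pins and onto the seal: contact came about 7.5 mm below the pin rest, and the force is rising. Now I push home.

```bash
python3 -m pendant '[[[-0.004,0.002,0.02],[0,0,0]],[[0,0,0],[0,0,0]]]';python3 -m pendant '[[[0,0,0.02],[0,0,0]],[[0,0,0],[0,0,0]]]';python3 -m pendant '[[[0,0,0.02],[0,0,0]],[[0,0,0],[0,0,0]]]';python3 -m pendant '[[[0,0,0.015],[0,0,0]],[[0,0,0],[0,0,0]]]'
```

```text
time_s: 19.1
position: [0.513, 0.2433, 0.1787]
tool_rot: [[-0.869, 0.495, 0.004], [0.495, 0.869, 0.001], [-0.003, 0.003, -1.0]]
ft_force: [3.1, 0.1, 8.3]
grip_width: 0.0539
time_s: 19.35
position: [0.513, 0.2433, 0.1771]
tool_rot: [[-0.869, 0.495, 0.004], [0.495, 0.869, 0.001], [-0.003, 0.003, -1.0]]
ft_force: [1.8, 1.4, 10.6]
grip_width: 0.0538
time_s: 19.6
position: [0.5131, 0.2433, 0.1765]
tool_rot: [[-0.869, 0.495, 0.006], [0.495, 0.869, 0.001], [-0.004, 0.004, -1.0]]
ft_force: [-1.1, -1.4, 21.5]
grip_width: 0.0536
time_s: 19.85
position: [0.5131, 0.2433, 0.1764]
tool_rot: [[-0.869, 0.495, 0.007], [0.495, 0.869, 0.001], [-0.006, 0.004, -1.0]]
ft_force: [-5.0, -1.5, 32.0]
grip_width: 0.0537
```

A hard stop 13.1–13.4 mm below the pin rest, against 13.5 expected, so it's home. I'll ease the push slightly and look.

```bash
python3 -m pendant '[[[0,0,-0.01],[0,0,0]],[[0,0,0],[0,0,0]],[[0,0,0],[0,0,0]],[[0,0,0],[0,0,0]]]'
python3 - <<'E'
from rig import env
import cv2
from h import *
C=env.get_image("side");im=C["image"];cv2.imwrite("pics/side8f.png",im[:,:,::-1])
s=env.observe();print(s["position"],s["ft_force"])
cv2.imwrite("pics/side8.png",cv2.resize(im[258:333,220:320][:,:,::-1],None,fx=8,fy=8,interpolation=cv2.INTER_CUBIC))
E
```

```text
time_s: 20.35
position: [0.5131, 0.2433, 0.1764]
tool_rot: [[-0.869, 0.495, 0.006], [0.495, 0.869, 0.001], [-0.005, 0.004, -1.0]]
ft_force: [-1.7, -0.5, 24.6]
grip_width: 0.0535
[0.51307266 0.24328669 0.17644201] [-2.4001198  -0.93108064 23.09095517]
```

View pics/side8.png

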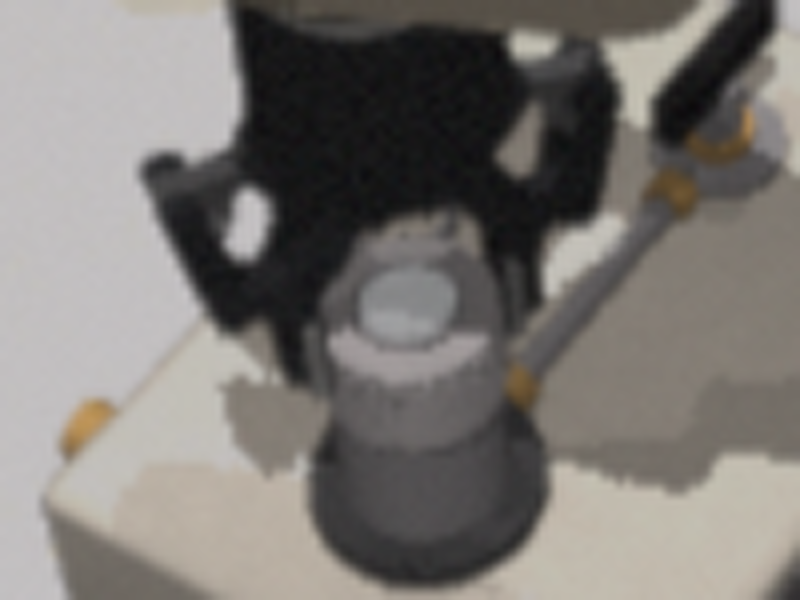

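View pics/side8f.png

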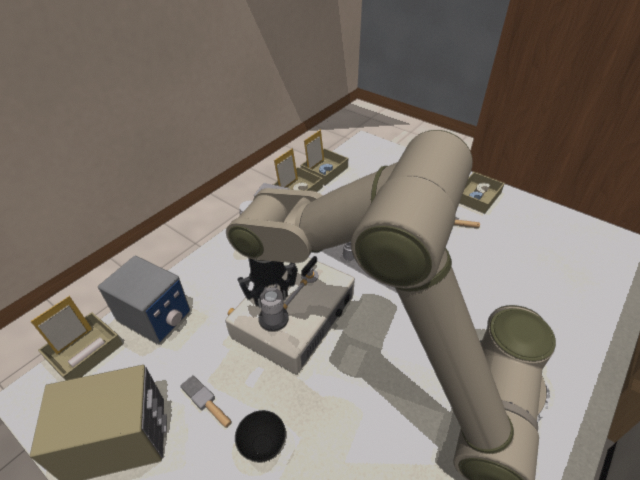

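The cap's lower edge (crop y≈445) now lies on the shoulder with no lip showing. The cock bar is still in line with the pipe, and the push is a steady 23 N or so. I'm handing it in.

```bash
python3 -c "
from rig import env
print(env.close_job())
s=env.observe();print(s['time_s'],s['position'],s['ft_force'])"
```

```text
the job is handed in; nothing more can be done
None
the job is handed in; nothing more can be done
```

The job is handed in, at about 20.4 s of the 64 s allowed, with the arm still holding the cap pushed home. No verdict came back.

- **Cock:** I gripped the T-handle and turned it about 92° counter-clockwise. After release, and again at the end, the bar was seen in line with the pipe.
- **Cap:** I took the large plain aluminium cap, not the purple one or the small one. I rested it on the pins and turned it about 45° until the keyways dropped over them. Seal force began about 7.5 mm below the pin rest, as expected. The hard stop came 13.1–13.4 mm below, against 13.5 mm nominal. I finished pushing at about 23 N, gripping at 80 N, and the last picture shows no gap at the shoulder.

**Checks that disagreed:**
- My first two-view height for the pot was about 5 mm too low; contact and the side picture corrected it.
- The gripper read 53.7 mm on the 56 mm cap and 15 mm on the 12 mm bar, so its opening is only roughly calibrated.
- I turned about 11° past the drop with up to 10 N of side force, then turned back and re-centred before pressing. The push peaked briefly at 32 N.

The arm blocked both cameras at times, so I could not check every other item on the bench at the end; I saw nothing touched.

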